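Press a heel form home in the drill jig against its sprung ejector

ROBOT

A 7-joint arm with a two-finger parallel gripper is mounted at the origin on a cart in front of the work surface, level with it; the furniture and walls round the work are solid. World frame = base frame: x ahead of the robot, y to its left, z up, the work surface at z = 0. Lengths are in m, angles in rad, forces in N, time in s.
With the tool pointing down it reaches from about 0.35 to 0.9 m from the base axis. Payload 7.2 kg.
Tool frame: the origin (TCP) lies midway between the tips of the shut fingers; the grasp point (between the pads) lies 19 mm behind it; z points along the fingers, y is the line along which they close (so a half turn about z gives the same grasp; the last joint's range is limited). The gripper opens to 85 mm and grips with 20 to 120 N. Pads are 22 mm wide; open, the fingers measure 114 mm over their backs; the gripper's body (76 mm by 85 mm) begins 54 mm behind the grasp point. The pads swing forward as they close: fully open they stand 13 mm farther back than shut.
Start: joints at [-1.318, 0.411, -0.013, 1.596, 0.006, 1.134, -0.082], TCP at [0.197, 0.593, 0.231] pointing down, gripper open.
Joint ranges: [-2.95, 2.95], [-0.29, 1.99], [-1.47, 1.44], [0.14, 2.54], [-1.03, 4.17], [0.13, 1.85], [-2.86, 2.86]. Speed limits (rad/s): [2.39, 2.39, 3.01, 3.01, 3.14, 3.14, 3.14].

INTERFACE

Orientations are given as a unit quaternion [w, x, y, z].
In Python, from cell import robot gives the robot as it stands.
- The arm moves only by the tool apply_moves, never from a script. Its argument "steps" is one flat list of numbers, 6 for each row, row after row: the shift along the world's x, y, z in m, then the turn, a rotation vector about the world's x, y, z in degrees. A call has 1 to 12 rows; each row is the pose to reach, as a shift and turn from the pose commanded when the call began; what a row does not reach only later rows make up. A row lasts 1/12 s, in which the tool goes at most 41.7 mm and 7.16 degrees, less where a joint would pass 70% of its speed; a pose out of reach is approached as far as the arm can. A call with a gripper value outside its range is refused whole. "claw" is the closure, from -1 (fully open) to 1 (shut), set as the call begins (left out, the last holds). The fingers move at their own pace and stop on an object; "force" is the grip in N (left out, the last holds). Time passes only in rows, so rows that repeat a pose let the fingers close. It gives the time, the measured TCP pose, the force, the opening and the grip force at its end, in the units of the state.
- robot.sense(): the state, without advancing time (a new reading comes with each control period).
- robot.snapshot(name): name is "scene" or "side" or "wrist"; returns (picture, depth): 400x640x3 uint8, red, green, blue; 400x640 float32, m along the optical axis (not along the pixel's ray), 0 where there is no reading.
- robot.camera_info(name): a dict with "fx", "fy", "cx", "cy" (pixels), "rvec" (rotation vector, rad) and "tvec" (3), from world to camera coordinates, as OpenCV has them; the wrist camera has in their place "T_tool_cam" (4x4, takes a point from camera to tool coordinates, whose origin is the TCP and whose axes are the flange's). Camera axes: x right, y down, z forward; pixel columns grow to the right and rows downward; lengths in m; the calibration is good to about 2 mm. The wrist camera is an equidistant fisheye: a pixel r from the principal point sees the ray r / f radians off the axis. A picture is of the moment at which its call begins: read the wrist's pose just before it. camera_info takes no time and is no camera call.
- robot.close_job(): hands the job in; it is judged then, once.
The state is a dict: "t": time; "q": joint angles; "dq": joint speeds; "joint_torque": joint torques, N m; "position": TCP position; "tcp_rot": TCP orientation; "contact_force": force on the tool from outside, world axes, zero at the start; "torque": the same for the moment, N m; "width": finger opening in m; "grasp_force": force on a finger pad.
Only numpy, scipy, OpenCV 4.12 (cv2) and the standard library are available. Lean on these libraries where they do the work, as an engineer would, in place of code of your own. Each camera call takes 0.05 s, during which the arm holds its last target. There are 200 camera calls.

TASK

The small plywood heel form is to get its two hanging holes. Slide it flat along the table, straight in between the guides of the drill jig, and push on against the sprung ejector pin until its leading edge is seated squarely on both stop buttons under the drill bushes. Press firmly but do not ram it, leave everything else on the table alone, and finish while still holding the form home with the gripper: the program ends with the robot pressing, because the ejector would push the form back out if let go.

Things in the scene. Friction and masses are not known exactly. Their poses are not given: they have to be found in the camera images.
- heel_form: loose plywood board, 130 mm long (its x) x 100 wide (y) x 18 thick, 0.18 kg, black D-shaped outline on top. Lies in front of the jig mouth, a short edge roughly towards it, up to 40 mm off line and turned up to 0.3 rad. Origin: centre of underside, on the table. Too wide to grip: push on its edges, fingertips 4 to 16 mm above the table. Either short edge may lead.
- drill_jig: aluminium jig fixed to the table, open towards the robot, 180 mm wide. Origin: table height, channel centre line, in the plane of the stop faces. x: direction the form is pushed in; y: across, to the left. A form that is home has its centre at x = -65 mm and trailing edge at x = -130 mm. A plate with two drill bushes covers x = -40 to +34 mm, 31 to 48 mm above the table.
- jig_mouth (a point): centre of the jig's mouth at table height, on the channel line 86 mm before the stop plane (axes as the jig's). Mouth 139 mm wide; two 14 mm high lead-ins narrow it at 30 degrees to parallel guides 103 mm apart, which run the last 55 mm to the stops
- stop_left: left round steel stop button, 16 mm across, a fixed part of the jig. Origin: centre of its flat stop face, at x = 0, y = +32 mm, 9 mm above the table in the jig's frame
- stop_right: right round steel stop button, the same at y = -32 mm in the jig's frame
- ejector (a joint): travel (m) of the sprung round-nosed 11 mm ejector pin on the channel line, 9 mm above the table. 0: out, nose 14 mm before the stop faces; 0.014: nose level with them, form home. Its spring pushes back with 5 N at 0 and 8 N at 0.014; sliding the form takes 1 to 3 N more. A steady 16 to 22 N on the middle of the trailing edge seats it on both stops.
- press_corner (a point): near right corner of the red bed (140 mm above the table) of the big lever press, which stands fixed on the table behind and to the left of the work, up to 0.5 m high: an obstacle. It reaches from this point 0.22 m away from the robot (+x) and 0.34 m to the left (+y)
- tin: bystander: low round metal tin of eyelets, 62 mm across, 20 mm high, the one on the open table in front of the press. Origin: centre of its underside
- tape: bystander: roll of pale tape lying flat, 104 mm across, 25 mm high, the one by the front edge of the table. Origin: centre of its underside
- cork_block: bystander: cork sanding block, 60 x 90 x 30 mm, the one in front of the press. Origin: centre of its underside

How it is judged:
By the outcome, as a careful person would: the job done as asked, in the order asked, and still so for the second after the job is handed in, while the arm keeps its last pose, push and grip.
It also fails if it takes over 67 s, if anything falls off the work surface, if the arm or the gripper's body presses on something with over 40 N, if the wrist force passes 120 N, or if a joint passes its speed limit or range.

## Working session

There is one attempt and no reset: what is moved stays moved. The work goes in short steps, Python scripts to look and compute and a tool call to move; the robot and the scene stay as the last step left them, time stands still between calls to the robot, and variables do not carry over. Pictures are saved under pics/ and viewed, at most 10 in all, crops included, and the job is handed in when it is done.

Besides the shell and the picture viewer there is one more tool, called after "Request:" by a JSON object that holds its "fn" and its "kwargs". apply_moves: Moves the arm, as the interface text tells. Its arguments: {"type":"object","properties":{"steps":{"type":"array","items":{"type":"number"}},"claw":{"type":"number"},"force":{"type":"number"}},"required":["steps"]}

```bash
mkdir -p pics; ls; python3 - <<'E'
from cell import robot
import cv2,numpy as np
print(robot.sense())
for n in("scene","side"):
    p,d=robot.snapshot(n); cv2.imwrite(f"pics/{n}0.png",p[:,:,::-1]); np.savez(f"pics/{n}0.npz",p=p,d=d); print(n,robot.camera_info(n))
print(robot.camera_info("wrist"))
E
```

```text
pics
{'t': 0.0, 'q': array([-1.31817104,  0.41189647, -0.0127079 ,  1.59702105,  0.00560718,
        1.13431408, -0.08224969]), 'dq': array([ 3.32819621e-04, -4.85596608e-04,  1.03947591e-03, -1.58096450e-03,
        8.40946665e-05, -9.06709979e-04, -1.14198149e-04]), 'joint_torque': array([-6.66818596e-04, -6.00637937e+01,  6.82092737e-01, -2.99414957e+01,
        1.38724278e-02,  1.09369762e-02, -2.51765636e-05]), 'position': array([0.1969833 , 0.59263209, 0.23046465]), 'tcp_rot': array([-6.74920171e-05,  1.59738304e-01,  9.87159071e-01, -7.98803882e-04]), 'contact_force': array([ 0.08612578,  0.28793975, -0.05315672]), 'torque': array([-0.01839224,  0.01061323, -0.02708508]), 'grasp_force': 0.0, 'width': 0.08506744920638823}
scene {'fx': 378.37137001156697, 'fy': 378.37137001156697, 'cx': 321.62252274694987, 'cy': 195.70128793525126, 'rvec': array([ 2.01885874, -0.6559142 ,  0.3439103 ]), 'tvec': array([-0.41455702,  0.36582831,  0.73806078])}
side {'fx': 367.3698559049263, 'fy': 367.3698559049263, 'cx': 317.7627761086609, 'cy': 192.4360190208029, 'rvec': array([ 2.14217652, -0.64317835,  0.2950748 ]), 'tvec': array([-0.42410514,  0.38328754,  0.71516431])}
{'fx': 309.70691628693146, 'fy': 309.70691628693146, 'cx': 320.1958783418573, 'cy': 195.89964296493216, 'T_tool_cam': array([[ 1.95954401e-03, -9.44778741e-01, -3.27703053e-01,
         8.63555096e-02],
       [ 9.99997920e-01,  2.03648702e-03,  1.08361177e-04,
         5.45758840e-05],
       [ 5.64985679e-04, -3.27702584e-01,  9.44780767e-01,
        -1.41385992e-01],
       [ 0.00000000e+00,  0.00000000e+00,  0.00000000e+00,
         1.00000000e+00]])}
```

View pics/scene0.png

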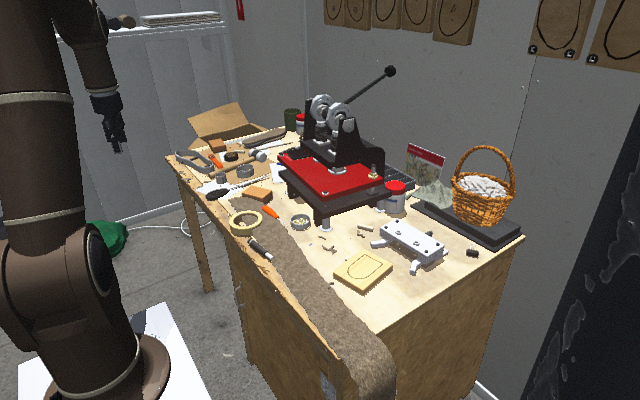

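View pics/side0.png

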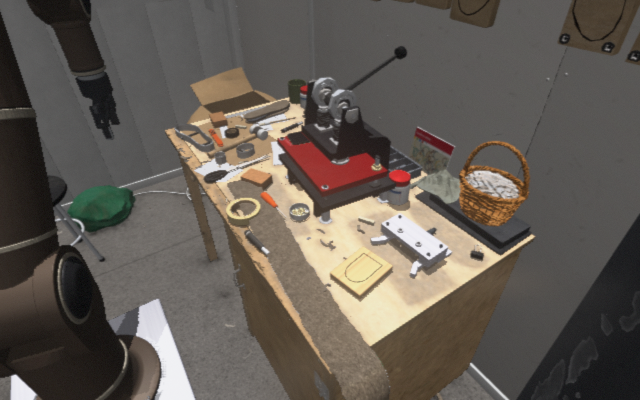

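The scene view shows the form at about (363,271), jig plate at (412,242), mouth lead-ins at (378,244) and (416,265), tape (246,222), tin (300,221), cork (258,194). The side view shows the form at about (361,272) and the jig at (415,240).

```bash
cat > h.py <<'E'
import cv2,numpy as np
from scipy.spatial.transform import Rotation as R
from cell import robot
def ray(n,uv,z):
    c=robot.camera_info(n);Rm=cv2.Rodrigues(c["rvec"])[0];o=-Rm.T@c["tvec"]
    uv=np.atleast_2d(uv).astype(float)
    d=np.c_[(uv[:,0]-c["cx"])/c["fx"],(uv[:,1]-c["cy"])/c["fy"],np.ones(len(uv))]@Rm
    return o+d*((z-o[2])/d[:,2])[:,None]
def dpt(n,depth,uv):
    c=robot.camera_info(n);Rm=cv2.Rodrigues(c["rvec"])[0]
    uv=np.atleast_2d(uv).astype(int);Z=depth[uv[:,1],uv[:,0]]
    p=np.c_[(uv[:,0]-c["cx"])/c["fx"]*Z,(uv[:,1]-c["cy"])/c["fy"]*Z,Z]
    return (p-c["tvec"])@Rm
def wray(s,uv,z):
    c=robot.camera_info("wrist");T=c["T_tool_cam"];w,x,y,zq=s["tcp_rot"];Rt=R.from_quat([x,y,zq,w]).as_matrix()
    uv=np.atleast_2d(uv).astype(float);a=(uv-[c["cx"],c["cy"]])/c["fx"];r=np.linalg.norm(a,axis=1)
    d=np.c_[a*(np.sin(r)/np.maximum(r,1e-9))[:,None],np.cos(r)]@T[:3,:3].T@Rt.T
    o=s["position"]+Rt@T[:3,3]
    return o+d*((z-o[2])/d[:,2])[:,None]
E
python3 - <<'E'
from h import *
np.set_printoptions(precision=3,suppress=True)
f=np.load("pics/scene0.npz");p,d=f["p"],f["d"]
uv=[(363,271),(412,242),(378,244),(416,265),(246,222),(300,221),(258,194),(326,226),(340,190),(335,275),(391,262)]
print(dpt("scene",d,uv)); print(ray("scene",uv,0.018))
print("tool axes",R.from_quat(np.roll(robot.sense()["tcp_rot"],-1)).as_matrix())
o=[cv2.resize(p[205:305,310:470],None,fx=4.5,fy=4.5,interpolation=cv2.INTER_CUBIC)]
cv2.imwrite("pics/crop1.png",o[0][:,:,::-1])
E
```

```text
[[ 0.592 -0.065  0.018]
 [ 0.756 -0.077  0.043]
 [ 0.706  0.002  0.01 ]
 [ 0.721 -0.128  0.015]
 [ 0.451  0.33   0.013]
 [ 0.594  0.24   0.006]
 [ 0.547  0.431  0.033]
 [ 0.633  0.154  0.019]
 [ 0.669  0.131  0.142]
 [ 0.53  -0.028  0.011]
 [ 0.092 -0.616  0.681]]
[[ 0.592 -0.065  0.018]
 [ 0.782 -0.056  0.018]
 [ 0.699 -0.005  0.018]
 [ 0.718 -0.13   0.018]
 [ 0.448  0.322  0.018]
 [ 0.585  0.225  0.018]
 [ 0.557  0.455  0.018]
 [ 0.634  0.154  0.018]
 [ 0.802  0.303  0.018]
 [ 0.526 -0.034  0.018]
 [ 0.674 -0.083  0.018]]
tool axes [[-0.949  0.315 -0.   ]
 [ 0.315  0.949 -0.001]
 [-0.    -0.001 -1.   ]]
```

View pics/crop1.png

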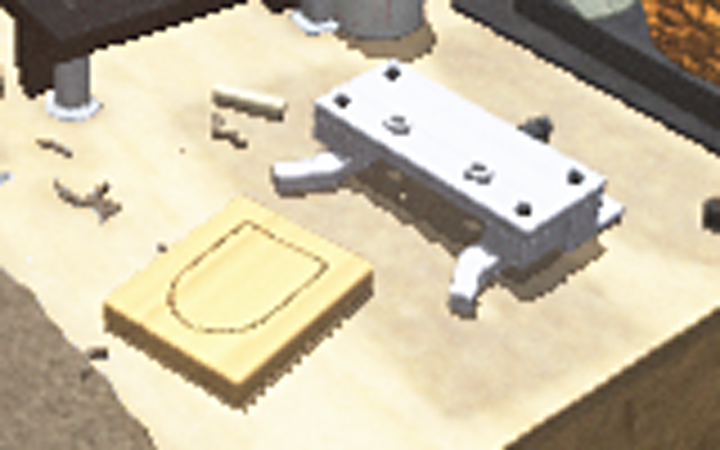

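The crop shows the form's top corners at scene pixels (333,273), (363,291), (393,265), (364,249). The jig plate's corners are at (380,228), (397,219), (444,246), (426,257), and the path between form and mouth is clear.

```bash
python3 - <<'E'
from h import *
np.set_printoptions(precision=4,suppress=True)
F=np.array([(333.3,272.8),(363.3,290.6),(392.7,265),(364.4,249)]);J=np.array([(380.2,227.9),(397.1,218.8),(444.4,245.7),(426.4,257.2)])
a=ray("scene",F,.018);b=ray("scene",J,.048)
print(a,a.mean(0),b,b.mean(0))
for v in(a[2]-a[1],a[3]-a[0],a[0]-a[1],b[1]-b[0],b[2]-b[3],b[0]-b[3],b[1]-b[2]): print(np.linalg.norm(v),np.degrees(np.arctan2(v[1],v[0])))
E
```

```text
[[ 0.5272 -0.025   0.018 ]
 [ 0.5476 -0.1184  0.018 ]
 [ 0.6695 -0.0938  0.018 ]
 [ 0.654   0.0008  0.018 ]] [ 0.5996 -0.0591  0.018 ] [[ 0.7273  0.0185  0.048 ]
 [ 0.7985  0.0226  0.048 ]
 [ 0.8071 -0.1437  0.048 ]
 [ 0.733  -0.1471  0.048 ]] [ 0.7665 -0.0624  0.048 ]
0.12429371540285464 11.405258377661951
0.12936431634766637 11.484201048448158
0.09562673613865162 102.3146005034865
0.07138720858592788 3.299746485002482
0.07412735214164817 2.638749199457467
0.16571858170607176 91.98788347123
0.16653366830010258 92.9354630147637
```

Request:
{"fn": "apply_moves", "kwargs": {"steps": [0.02, -0.03, 0, 0, 0, 2, 0.035, -0.065, 0, 0, 0, 4, 0.05, -0.1, 0, 0, 0, 6, 0.065, -0.14, 0, 0, 0, 8, 0.08, -0.175, 0, 0, 0, 10, 0.1, -0.21, 0, 0, 0, 11, 0.115, -0.245, 0, 0, 0, 12, 0.13, -0.28, 0, 0, 0, 13, 0.145, -0.315, 0, 0, 0, 14, 0.16, -0.35, 0, 0, 0, 15, 0.18, -0.385, 0, 0, 0, 16, 0.195, -0.42, 0, 0, 0, 17], "claw": 0.2}}

```text
t: 1.1
position: [0.3928, 0.1712, 0.2314]
tcp_rot: [0.0, 0.012, 1.0, 0.0]
contact_force: [0.8, -0.2, -0.2]
width: 0.034
grasp_force: 0.0
```

Request:
{"fn": "apply_moves", "kwargs": {"steps": [0.015, -0.03, 0, 0, 0, 1, 0.03, -0.065, 0, 0, 0, 2, 0.045, -0.1, 0, 0, 0, 3, 0.06, -0.135, 0, 0, 0, 4, 0.075, -0.17, 0, 0, 0, 4, 0.09, -0.2, 0, 0, 0, 4, 0.1, -0.22, 0, 0, 0, 4, 0.108, -0.233, 0, 0, 0, 4, 0.108, -0.233, 0, 0, 0, 4, 0.108, -0.233, 0, 0, 0, 4, 0.108, -0.233, 0, 0, 0, 4]}}

```text
t: 2.02
position: [0.4995, -0.0589, 0.2309]
tcp_rot: [-0.001, -0.023, 1.0, 0.0]
contact_force: [0.3, 1.0, 0.6]
width: 0.0342
grasp_force: 0.0
```

```bash
python3 - <<'E'
from h import *
np.set_printoptions(precision=4,suppress=True)
s=robot.sense();p,d=robot.snapshot("wrist");cv2.imwrite("pics/w1.png",p[:,:,::-1]);np.savez("pics/w1.npz",p=p,d=d,pos=s["position"],rot=s["tcp_rot"])
print(s["position"],s["tcp_rot"],s["width"],s["q"],s["t"],s["contact_force"])
E
```

```text
[ 0.4995 -0.0589  0.2309] [-0.0005 -0.0232  0.9997  0.0003] 0.034233145944642905 [-0.3581  0.2071  0.4459  1.9099 -0.103   1.0478  1.7485] 2.0167 [0.2656 1.0494 0.6111]
```

View pics/w1.png

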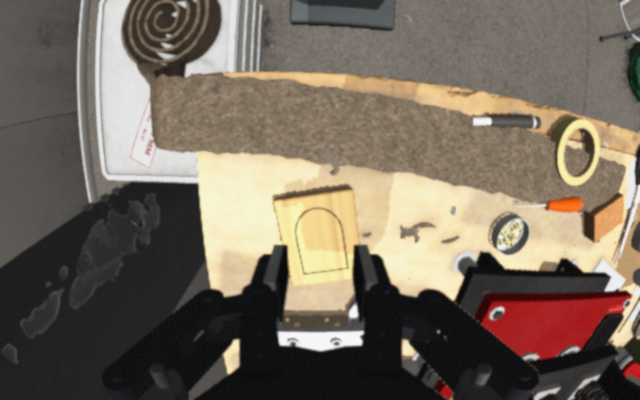

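The wrist view, whose image up is towards the robot, shows the form with top corners near (275,197), (352,187), (358,277), (287,283). The fingers hide the jig, whose plate edge is at about (320,335). I'll step forward to see the jig from near.

Request:
{"fn": "apply_moves", "kwargs": {"steps": [0.03, 0, 0, 0, 0, 0, 0.06, 0, 0, 0, 0, 0, 0.09, 0, 0, 0, 0, 0, 0.12, 0, 0, 0, 0, 0, 0.15, 0, 0, 0, 0, 0, 0.165, 0, 0, 0, 0, 0, 0.165, 0, 0, 0, 0, 0, 0.165, 0, 0, 0, 0, 0]}}

```text
t: 2.73
position: [0.6648, -0.0585, 0.2305]
tcp_rot: [-0.001, -0.024, 1.0, 0.0]
contact_force: [0.0, -0.7, -0.6]
width: 0.0342
grasp_force: 0.0
```

```bash
python3 - <<'E'
from h import *
np.set_printoptions(precision=4,suppress=True)
s=robot.sense();p,d=robot.snapshot("wrist");np.savez("pics/w2.npz",p=p,d=d,pos=s["position"],rot=s["tcp_rot"])
print(s["position"],s["tcp_rot"],s["t"],s["contact_force"])
a=np.load("pics/w1.npz")["p"]
A=cv2.resize(a[170:300,240:400],None,fx=2.5,fy=2.5,interpolation=cv2.INTER_CUBIC)
B=cv2.resize(p[140:300,210:410],None,fx=2,fy=2,interpolation=cv2.INTER_CUBIC)
cv2.imwrite("pics/w2.png",np.hstack([A[:320],B])[:,:,::-1])
E
```

```text
[ 0.6648 -0.0585  0.2305] [-0.0008 -0.0238  0.9997  0.0001] 2.7333 [ 0.0409 -0.6684 -0.5794]
```

View pics/w2.png

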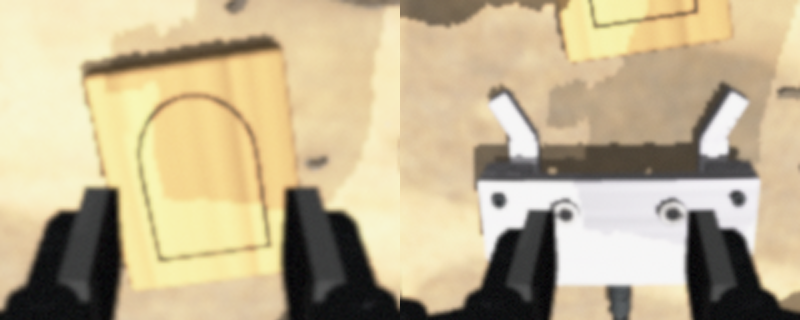

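The left crop shows the form's top corners at wrist-1 pixels (274,200), (352,189), (293,285). The right crop shows, in wrist-2 pixels, the plate's near edge (249.5,230)–(389.5,230), bushes (293,246) and (346.5,246), guide bends (279,208.5) and (358.5,210), and the form's leading corners (296,170) and (376,158).

```bash
python3 - <<'E'
from h import *
np.set_printoptions(precision=4,suppress=True)
def L(n): f=np.load(f"pics/{n}.npz"); return dict(position=f["pos"],tcp_rot=f["rot"]),f["d"]
s1,d1=L("w1");s2,d2=L("w2")
def ang(v): return np.linalg.norm(v),np.degrees(np.arctan2(v[1],v[0]))
a=wray(s1,[(274.4,200),(352,188.8),(292.8,285.2)],.018); print("form1",a,ang(a[1]-a[0]),ang(a[2]-a[0]),"ctr",(a[1]+a[2])/2)
b=wray(s2,[(296,170),(376,158)],.018); print("form2",b,ang(b[1]-b[0]), "ctr",(a[0]+a[1]+b.sum(0))/4)
for n,uv,z in(("plate",[(249.5,230),(389.5,230)],.048),("bush",[(293,246),(346.5,246)],.048),("bend",[(279,208.5),(358.5,210)],.014),("tips",[(255,187.5),(384,188.5)],.014),("tipsnear",[(262.5,184),(372.5,184)],.014)):
    c=wray(s2,uv,z); print(n,c,ang(c[1]-c[0]),c.mean(0))
# height check: triangulate form leading-right corner over two wrist views
for z in(.008,.018,.028): print(z,wray(s1,[(292.8,285.2)],z)-wray(s2,[(296,170)],z))
E
```

```text
form1 [[ 0.5438 -0.1121  0.018 ]
 [ 0.5249 -0.0185  0.018 ]
 [ 0.669  -0.0881  0.018 ]] (np.float64(0.09554267835576385), np.float64(101.42646616806942)) (np.float64(0.12745105921952507), np.float64(10.888764303974671)) ctr [ 0.5969 -0.0533  0.018 ]
form2 [[ 0.6699 -0.0861  0.018 ]
 [ 0.6504  0.0073  0.018 ]] (np.float64(0.09545897963640017), np.float64(101.81433189157653)) ctr [ 0.5973 -0.0524  0.018 ]
plate [[ 0.737  -0.1375  0.048 ]
 [ 0.7288  0.027   0.048 ]] (np.float64(0.16465675588512269), np.float64(92.8529612536495)) [ 0.7329 -0.0553  0.048 ]
bush [[ 0.7549 -0.0856  0.048 ]
 [ 0.7517 -0.0222  0.048 ]] (np.float64(0.06345454903764007), np.float64(92.85346051419403)) [ 0.7533 -0.0539  0.048 ]
bend [[ 0.7213 -0.1065  0.014 ]
 [ 0.7184 -0.0072  0.014 ]] (np.float64(0.09930677261526559), np.float64(91.68694408844799)) [ 0.7199 -0.0568  0.014 ]
tips [[ 0.6952 -0.1366  0.014 ]
 [ 0.6887  0.022   0.014 ]] (np.float64(0.15867193033935728), np.float64(92.37129628475631)) [ 0.692  -0.0573  0.014 ]
tipsnear [[ 0.6903 -0.1271  0.014 ]
 [ 0.6837  0.007   0.014 ]] (np.float64(0.13420878244420187), np.float64(92.82572022848684)) [ 0.687  -0.0601  0.014 ]
0.008 [[ 0.0037 -0.002   0.    ]]
0.018 [[-0.0009 -0.0019  0.    ]]
0.028 [[-0.0056 -0.0019  0.    ]]
```

Request:
{"fn": "apply_moves", "kwargs": {"steps": [-0.015, 0.028, 0, 0, 0, 0, -0.03, 0.056, 0, 0, 0, 0, -0.045, 0.084, 0, 0, 0, 0, -0.055, 0.102, 0, 0, 0, 0, -0.055, 0.102, -0.03, 0, 0, 0, -0.055, 0.102, -0.065, 0, 0, 0, -0.055, 0.102, -0.1, 0, 0, 0, -0.055, 0.102, -0.135, 0, 0, 0, -0.055, 0.102, -0.165, 0, 0, 0, -0.055, 0.102, -0.18, 0, 0, 0, -0.055, 0.102, -0.19, 0, 0, 0, -0.055, 0.102, -0.19, 0, 0, 0], "claw": 1}}

```text
t: 3.78
position: [0.6081, 0.0423, 0.0399]
tcp_rot: [-0.002, -0.023, 1.0, -0.0]
contact_force: [0.5, 0.2, -0.7]
width: -0.0004
grasp_force: 0.0
```

Request:
{"fn": "apply_moves", "kwargs": {"steps": [0, 0, -0.01, 0, 0, 0, 0, 0, -0.018, 0, 0, 0, 0, 0, -0.03, 0, 0, 0, 0, 0, -0.03, 0, 0, 0]}}

```text
t: 4.12
position: [0.609, 0.0422, 0.0096]
tcp_rot: [-0.001, -0.023, 1.0, -0.0]
contact_force: [-0.4, -0.8, 0.1]
width: 0.0002
grasp_force: 0.0
```

Request:
{"fn": "apply_moves", "kwargs": {"steps": [0, -0.005, 0, 0, 0, 0, 0, -0.01, 0, 0, 0, 0, 0, -0.014, 0, 0, 0, 0, 0, -0.018, 0, 0, 0, 0, 0, -0.022, 0, 0, 0, 0, 0, -0.022, 0, 0, 0, 0]}}

```text
t: 4.62
position: [0.6103, 0.0185, 0.0117]
tcp_rot: [0.0, -0.022, 1.0, -0.0]
contact_force: [-0.1, -0.5, 0.3]
width: -0.0002
grasp_force: 0.0
```

```bash
python3 - <<'E'
from h import *
s=robot.sense();p,d=robot.snapshot("wrist");np.savez("pics/w3.npz",p=p,d=d,pos=s["position"],rot=s["tcp_rot"])
q,_=robot.snapshot("side");print(s["position"],s["contact_force"])
A=cv2.resize(q[190:300,310:470],None,fx=3,fy=3,interpolation=cv2.INTER_CUBIC)
cv2.imwrite("pics/w3.png",np.vstack([A,p[:260,80:560]])[:,:,::-1])
E
```

```text
[0.61028985 0.01853335 0.01167999] [-0.08575248 -0.5109566   0.33841822]
```

View pics/w3.png

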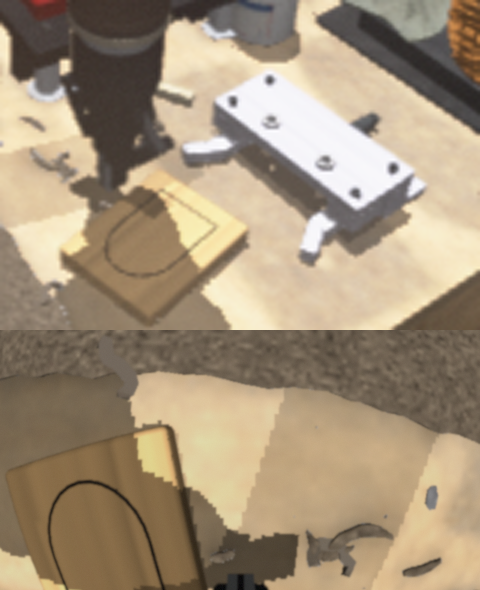

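The side crop shows the shut fingers beside the form's left edge. The wrist view shows a gap of a few mm between the finger, left side at about (215,580), and the edge at (203,580). Carry on.

Request:
{"fn": "apply_moves", "kwargs": {"steps": [0, -0.003, 0, 0, 0, 0, 0, -0.006, 0, 0, 0, 0, 0, -0.009, 0, 0, 0, 0, 0, -0.009, 0, 0, 0, 0]}}

```text
t: 5.05
position: [0.6102, 0.0105, 0.0115]
tcp_rot: [0.0, -0.023, 1.0, -0.0]
contact_force: [-0.4, 1.1, 2.3]
width: 0.0
grasp_force: 0.9
```

Request:
{"fn": "apply_moves", "kwargs": {"steps": [0, -0.003, 0, 0, 0, 0, 0, -0.006, 0, 0, 0, 0, 0, -0.006, 0, 0, 0, 0]}}

```text
t: 5.3
position: [0.6105, 0.0048, 0.0116]
tcp_rot: [0.0, -0.023, 1.0, 0.0]
contact_force: [0.4, 1.2, 2.8]
width: 0.0001
grasp_force: 2.2
```

```bash
cat >> h.py <<'E'
def look(n,show=None,box=(0,400,0,640)):
    """wrist picture; top-face form edges from the wood mask are fitted elsewhere"""
    s=robot.sense();p,d=robot.snapshot("wrist");np.savez(f"pics/{n}.npz",p=p,d=d,pos=s["position"],rot=s["tcp_rot"])
    if show: cv2.imwrite(f"pics/{n}.png",p[box[0]:box[1],box[2]:box[3],::-1])
    return s,p
E
python3 - <<'E'
from h import *
s,p=look("w4",1,(0,300,60,560));print(s["position"],s["contact_force"])
E
```

```text
[0.61051865 0.00484565 0.0116276 ] [0.40966299 1.19838659 2.8011693 ]
```

View pics/w4.png

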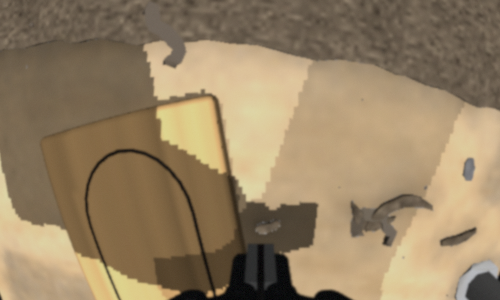

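In contact: the form's trailing top corners are at wrist pixels (102,138) and (272,95). I'll measure the yaw, then keep pushing.

```bash
python3 - <<'E'
from h import *
f=np.load("pics/w4.npz");s=dict(position=f["pos"],tcp_rot=f["rot"])
a=wray(s,[(102,138),(272,95)],.018);v=a[1]-a[0];print(a,np.linalg.norm(v),np.degrees(np.arctan2(v[1],v[0]))-90)
E
```

```text
[[ 0.54447427 -0.11189335  0.018     ]
 [ 0.52605234 -0.01921735  0.018     ]] 0.0944892025114486 11.242582966886204
```

Request:
{"fn": "apply_moves", "kwargs": {"steps": [0, -0.003, 0, 0, 0, 0, 0, -0.006, 0, 0, 0, 0, 0, -0.009, 0, 0, 0, 0, 0, -0.009, 0, 0, 0, 0]}}

```text
t: 5.68
position: [0.6105, -0.0044, 0.0116]
tcp_rot: [0.0, -0.023, 1.0, -0.0]
contact_force: [0.9, 3.1, 5.8]
width: 0.0001
grasp_force: 3.0
```

```bash
python3 - <<'E'
from h import *
s,p=look("w5",1,(0,300,60,560));print(s["position"],s["contact_force"])
E
```

```text
[ 0.61045292 -0.00441547  0.01158911] [0.89369075 3.09673567 5.7915651 ]
```

View pics/w5.png

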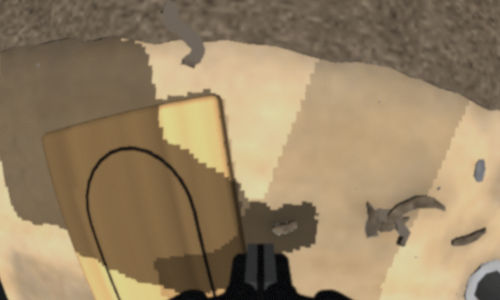

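```bash
python3 - <<'E'
from h import *
f=np.load("pics/w5.npz");s=dict(position=f["pos"],tcp_rot=f["rot"])
a=wray(s,[(104,133),(278,95)],.018);v=a[1]-a[0];t=np.arctan2(v[1],v[0])-np.pi/2
print(a,np.linalg.norm(v),np.degrees(t),a.mean(0)[:2]+.065*np.array([np.cos(t),np.sin(t)]))
# left edge line
b=wray(s,[(278,97),(303,232)],.018);v=b[1]-b[0];print(b,np.degrees(np.arctan2(v[1],v[0])))
E
```

```text
[[ 0.54177904 -0.11935968  0.018     ]
 [ 0.52593942 -0.02583058  0.018     ]] 0.09486087908423665 9.61212678884211 [ 0.59794668 -0.06174159]
[[ 0.52681554 -0.02580325  0.018     ]
 [ 0.58986039 -0.01294225  0.018     ]] 11.530001608252832
```

Request:
{"fn": "apply_moves", "kwargs": {"steps": [0, 0.015, 0, 0, 0, 0, 0, 0.025, 0.01, 0, 0, 0, 0, 0.025, 0.04, 0, 0, 0, 0, 0.025, 0.07, 0, 0, 0, -0.03, 0.005, 0.07, 0, 0, 0, -0.06, -0.015, 0.07, 0, 0, 0, -0.09, -0.035, 0.07, 0, 0, 0, -0.11, -0.055, 0.07, 0, 0, 0, -0.12, -0.063, 0.06, 0, 0, 0, -0.12, -0.063, 0.035, 0, 0, 0, -0.12, -0.063, 0.02, 0, 0, 0, -0.12, -0.063, 0.02, 0, 0, 0], "claw": -0.42}}

```text
t: 6.73
position: [0.4878, -0.0669, 0.0293]
tcp_rot: [-0.002, -0.023, 1.0, 0.0]
contact_force: [0.2, 0.1, 0.2]
width: 0.0608
grasp_force: 0.0
```

Request:
{"fn": "apply_moves", "kwargs": {"steps": [0, 0, -0.01, 0, 0, 0, 0, 0, -0.02, 0, 0, 0, 0, 0, -0.025, 0, 0, 0, 0, 0, -0.025, 0, 0, 0]}}

```text
t: 7.07
position: [0.4896, -0.0667, 0.0054]
tcp_rot: [-0.001, -0.023, 1.0, 0.0]
contact_force: [-0.7, -0.1, 1.3]
width: 0.0605
grasp_force: 0.0
```

Request:
{"fn": "apply_moves", "kwargs": {"steps": [0.006, 0, 0, 0, 0, 0, 0.012, 0.0005, 0, 0, 0, 0, 0.018, 0.001, 0, 0, 0, 0, 0.024, 0.001, 0, 0, 0, 0, 0.03, 0.0015, 0, 0, 0, 0, 0.03, 0.0015, 0, 0, 0, 0]}}

```text
t: 7.57
position: [0.5218, -0.0651, 0.0065]
tcp_rot: [0.001, -0.023, 1.0, -0.0]
contact_force: [-0.8, 0.1, 0.1]
width: 0.0605
grasp_force: 0.0
```

```bash
python3 - <<'E'
from h import *
s,p=look("w6",1);q,_=robot.snapshot("side");print(s["position"],s["contact_force"],s["width"])
A=cv2.resize(q[190:310,300:470],None,fx=3,fy=3,interpolation=cv2.INTER_CUBIC)
B=np.zeros((360,800,3),np.uint8);B[:,:510]=A;B[:240,510:800]=p[160:400,175:465];cv2.imwrite("pics/w6.png",B[:,:,::-1])
E
```

```text
[ 0.52177396 -0.06513718  0.00652655] [-0.80869557  0.13217554  0.12948906] 0.060533999676624414
```

View pics/w6.png

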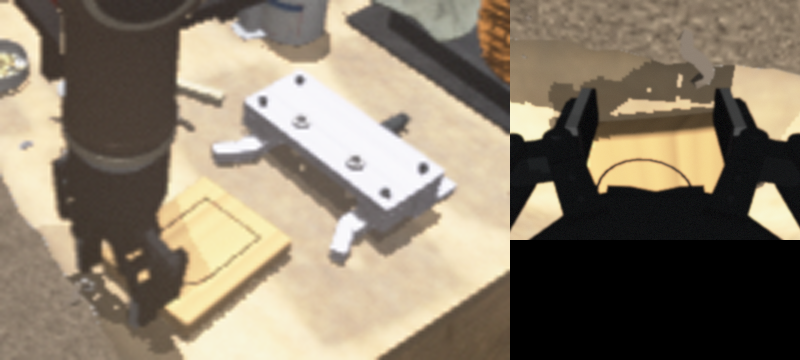

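The side crop shows the fingers just behind the trailing edge. The wrist crop shows the edge running from (590,138) to (720,125), and the left finger meets it first. I'll push so it squares up.

Request:
{"fn": "apply_moves", "kwargs": {"steps": [0.004, 0, 0, 0, 0, 0, 0.008, 0, 0, 0, 0, 0, 0.012, 0.0005, 0, 0, 0, 0, 0.016, 0.0005, 0, 0, 0, 0, 0.02, 0.001, 0, 0, 0, 0, 0.024, 0.001, 0, 0, 0, 0, 0.024, 0.001, 0, 0, 0, 0]}}

```text
t: 8.25
position: [0.5452, -0.0644, 0.0064]
tcp_rot: [0.0, -0.023, 1.0, -0.0]
contact_force: [0.4, -0.2, 0.5]
width: 0.0607
grasp_force: 0.0
```

```bash
python3 - <<'E'
from h import *
s,p=look("w7");q,_=robot.snapshot("scene");print(s["position"],s["contact_force"],s["width"])
A=cv2.resize(q[200:305,320:460],None,fx=3.5,fy=3.5,interpolation=cv2.INTER_CUBIC)
B=np.zeros((368,790,3),np.uint8);B[:,:490]=A[:368];B[:240,500:790]=p[160:400,175:465];cv2.imwrite("pics/w7.png",B[:,:,::-1])
E
```

```text
[ 0.54518696 -0.06437338  0.00637176] [ 0.3936626  -0.213687    0.45999448] 0.06068642387954439
```

View pics/w7.png

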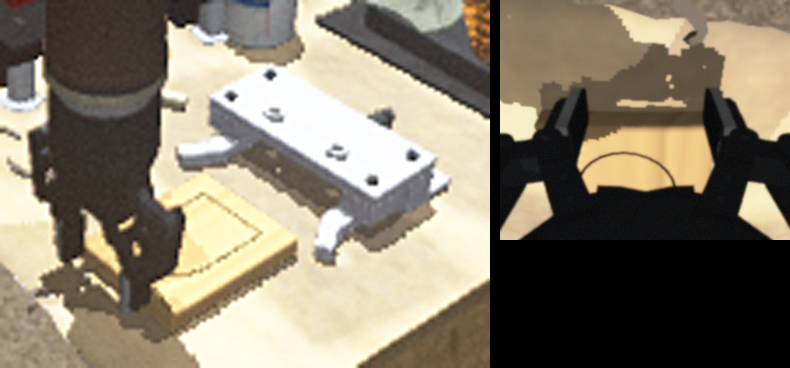

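The scene crop shows the form squared to the jig, with its leading top corners at scene pixels (405,269) and (379,251). The wrist crop shows the edge level, with the D outline about 18 px right of the tool centre. I've now viewed all 10 pictures, so from here I work from numbers only.

```bash
cat > m.py <<'E'
from h import *
np.set_printoptions(precision=4,suppress=True)
O=np.array([0.7732,-0.0535]);Y=np.radians(2.7);E=np.array([[np.cos(Y),np.sin(Y)],[-np.sin(Y),np.cos(Y)]])
Os=np.array([0.7695,-0.0622]) # jig origin as the scene camera sees it (plate centre -3 mm)
def form_scene(n="scene"):
    q,_=robot.snapshot(n);hsv=cv2.cvtColor(q,cv2.COLOR_RGB2HSV);return q,hsv
E
python3 - <<'E'
from m import *
a=ray("scene",[(405.1,269.4),(378.6,251.4),(368.6,292.9)],.018)[:,:2];J=(a-Os)@E.T
print("scene, jig frame",J)
# jig lead-in tips in scene: right and left (crop px)
b=ray("scene",[(320+335/3.5,200+210/3.5),(320+182/3.5,200+148/3.5)],.014)[:,:2];print("tips",(b-Os)@E.T)
f=np.load("pics/w7.npz");s=dict(position=f["pos"],tcp_rot=f["rot"]);p=f["p"]
hsv=cv2.cvtColor(p,cv2.COLOR_RGB2HSV)
for r in (275,290,300,310,320): print(r,[int(v) for v in hsv[r,250:390:6,2]])
for c in (265,290,320,350,370): print(c,[int(v) for v in hsv[265:310:2,c,2]],[int(v) for v in hsv[265:310:2,c,1]])
w=wray(s,[(175+78,316),(175+176,316),(175+128,313)],.018)[:,:2];print("arc",(w-O)@E.T)
w=wray(s,[(265,284),(370,284)],.018)[:,:2];print("edge",(w-O)@E.T,"tcp",E@(s["position"][:2]-O))
E
```

```text
scene, jig frame [[-0.0895 -0.0587]
 [-0.0897  0.036 ]
 [-0.2197 -0.0592]]
tips [[-0.0358 -0.0489]
 [-0.0712  0.0803]]
275 [12, 13, 24, 81, 79, 78, 77, 78, 77, 79, 78, 76, 76, 80, 79, 77, 73, 70, 79, 78, 74, 68, 12, 10]
290 [12, 10, 94, 109, 107, 107, 111, 175, 221, 220, 221, 223, 221, 214, 205, 203, 224, 224, 218, 220, 226, 228, 16, 10]
300 [13, 16, 185, 231, 226, 242, 243, 242, 241, 240, 242, 244, 241, 236, 229, 231, 243, 241, 235, 238, 240, 239, 159, 14]
310 [12, 207, 244, 242, 241, 241, 242, 241, 229, 236, 241, 244, 241, 236, 228, 233, 243, 240, 235, 239, 240, 239, 235, 14]
320 [23, 246, 243, 130, 226, 241, 242, 242, 241, 239, 242, 243, 232, 119, 222, 234, 242, 239, 236, 240, 241, 237, 234, 99]
265 [97, 95, 94, 76, 70, 75, 77, 79, 81, 86, 92, 104, 110, 110, 110, 110, 114, 200, 242, 243, 243, 243, 243] [84, 86, 87, 97, 120, 119, 123, 119, 116, 110, 119, 115, 116, 116, 116, 121, 116, 119, 107, 105, 105, 106, 106]
290 [106, 99, 98, 88, 78, 78, 79, 81, 82, 83, 90, 99, 110, 115, 188, 241, 243, 243, 242, 242, 242, 242, 242] [89, 85, 88, 93, 108, 111, 119, 113, 118, 114, 113, 118, 116, 118, 119, 108, 106, 107, 106, 105, 105, 106, 105]
320 [215, 140, 100, 87, 76, 78, 78, 79, 82, 82, 106, 161, 208, 231, 241, 242, 242, 243, 242, 242, 242, 242, 242] [87, 86, 87, 94, 117, 118, 114, 113, 118, 115, 118, 117, 116, 112, 107, 106, 106, 106, 106, 106, 106, 107, 106]
350 [218, 139, 96, 84, 70, 70, 70, 74, 77, 82, 107, 166, 212, 232, 241, 241, 241, 242, 242, 242, 241, 241, 241] [87, 86, 88, 97, 113, 117, 124, 117, 113, 121, 117, 118, 117, 112, 108, 107, 108, 106, 107, 107, 107, 107, 106]
370 [100, 99, 98, 82, 74, 74, 75, 76, 75, 83, 121, 175, 215, 233, 240, 240, 240, 241, 240, 240, 241, 241, 241] [84, 90, 86, 100, 117, 114, 116, 114, 126, 117, 118, 118, 119, 113, 109, 107, 108, 108, 108, 108, 107, 108, 108]
arc [[-0.1989 -0.0366]
 [-0.2001  0.0175]
 [-0.2025 -0.0086]]
edge [[-0.2216 -0.0277]
 [-0.2218  0.0262]] tcp [-0.2283 -0.0001]
```

Request:
{"fn": "apply_moves", "kwargs": {"steps": [-0.015, 0, 0, 0, 0, 0, -0.02, 0, 0.015, 0, 0, 0, -0.02, 0, 0.045, 0, 0, 0, -0.02, -0.01, 0.07, 0, 0, 0, 0, -0.035, 0.075, 0, 0, 0, 0.025, -0.06, 0.075, 0, 0, 0, 0.05, -0.08, 0.075, 0, 0, 0, 0.077, -0.091, 0.07, 0, 0, 0, 0.077, -0.091, 0.045, 0, 0, 0, 0.077, -0.091, 0.02, 0, 0, 0, 0.077, -0.091, 0.005, 0, 0, 0, 0.077, -0.091, 0.003, 0, 0, 0], "claw": 1}}

```text
t: 9.35
position: [0.6187, -0.1549, 0.0059]
tcp_rot: [-0.003, -0.023, 1.0, 0.001]
contact_force: [0.2, 0.2, 0.0]
width: -0.0
grasp_force: 0.0
```

Request:
{"fn": "apply_moves", "kwargs": {"steps": [0, 0.008, 0, 0, 0, 0, 0, 0.016, 0, 0, 0, 0, 0, 0.022, 0, 0, 0, 0, -0.001, 0.028, 0, 0, 0, 0, -0.001, 0.028, 0, 0, 0, 0]}}

```text
t: 9.77
position: [0.621, -0.1251, 0.0105]
tcp_rot: [0.001, -0.024, 1.0, 0.0]
contact_force: [-0.4, 0.1, -0.8]
width: -0.0003
grasp_force: 0.0
```

Request:
{"fn": "apply_moves", "kwargs": {"steps": [0, 0.003, 0, 0, 0, 0, 0, 0.006, 0, 0, 0, 0, 0, 0.009, 0, 0, 0, 0, 0, 0.009, 0, 0, 0, 0]}}

```text
t: 10.1
position: [0.6207, -0.1188, 0.01]
tcp_rot: [0.001, -0.023, 1.0, -0.0]
contact_force: [-0.1, -3.1, 3.9]
width: -0.0002
grasp_force: 1.9
```

```bash
python3 - <<'E'
from m import *
s,p=look("w8");pos=s["position"];print(pos,s["contact_force"],"tcp jig",E@(pos[:2]-O))
q,_=robot.snapshot("side");cv2.imwrite("pics/side8.png",q[:,:,::-1])
# wood mask inside the form: largest smooth component seen by wrist
hsv=cv2.cvtColor(p,cv2.COLOR_RGB2HSV)
for r in (110,140,170): print(r,[int(v) for v in hsv[r,300:560:5,2]])
E
```

```text
[ 0.6207 -0.1188  0.01  ] [-0.1231 -3.1467  3.9107] tcp jig [-0.1554 -0.058 ]
110 [231, 230, 231, 230, 230, 231, 230, 231, 231, 230, 230, 231, 232, 230, 230, 230, 230, 231, 231, 231, 230, 230, 230, 209, 209, 210, 210, 209, 206, 209, 209, 203, 201, 201, 204, 203, 203, 201, 199, 204, 206, 205, 204, 205, 208, 212, 210, 210, 206, 202, 198, 199]
140 [230, 230, 231, 230, 230, 231, 230, 230, 135, 128, 98, 85, 87, 88, 90, 98, 103, 104, 98, 81, 81, 82, 82, 84, 85, 89, 92, 95, 87, 86, 87, 92, 104, 126, 181, 192, 209, 132, 148, 198, 209, 212, 211, 213, 212, 205, 204, 204, 205, 203, 203, 201]
170 [231, 231, 230, 230, 230, 230, 231, 223, 135, 103, 159, 230, 230, 231, 231, 230, 219, 220, 227, 230, 230, 231, 230, 230, 229, 228, 228, 229, 230, 228, 227, 224, 227, 229, 230, 227, 221, 211, 212, 228, 226, 220, 221, 224, 223, 217, 208, 210, 229, 230, 231, 231]
```

```bash
cat >> m.py <<'E'
def cross(line,th=180):  # first lasting dark->bright crossing after the darkest pixel
    i0=int(np.argmin(line)); 
    for i in range(i0,len(line)-1):
        if line[i]<th<=line[i+1]: return i+(th-line[i])/(line[i+1]-line[i])
    return np.nan
def fit(s,uv):
    w=wray(s,uv,.018)[:,:2]; w=(w-O)@E.T; return w[~np.isnan(w).any(1)]
E
python3 - <<'E'
from m import *
f=np.load("pics/w8.npz");s=dict(position=f["pos"],tcp_rot=f["rot"]);V=cv2.cvtColor(f["p"],cv2.COLOR_RGB2HSV)[:,:,2].astype(float)
r=np.arange(160,215,5);u=np.array([325+cross(V[k,325:372]) for k in r]);w=fit(s,np.c_[u,r]);print("right edge px",u,"\n",w[[0,-1]],"angle vs jig",np.degrees(np.polyfit(w[:,0],w[:,1],1)[0]),"centre y",np.median(w[:,1])+.0475)
c=np.arange(365,470,8);v=np.array([120+cross(V[120:175,k]) for k in c]);w=fit(s,np.c_[c,v]);print("trail px",v,"\n",w[[0,-1]],"angle",np.degrees(-np.polyfit(w[:,1],w[:,0],1)[0]))
E
```

```text
right edge px [351.24   351.     350.8077 350.6    350.375  350.125  349.8929 349.6538
 350.3333 350.5714 350.375 ] 
 [[-0.2122 -0.0436]
 [-0.1885 -0.0432]] angle vs jig 0.785334183590376 centre y 0.0038673303134901665
trail px [145.6757 146.     146.4074 146.5862 147.9524 147.8    148.35   148.8182
 149.3889 149.6842 150.     150.6842 151.0714 151.3158] 
 [[-0.2187 -0.0376]
 [-0.2178  0.013 ]] angle -1.2074119827859493
```

Request:
{"fn": "apply_moves", "kwargs": {"steps": [0, -0.01, 0, 0, 0, 0, 0, -0.015, 0.015, 0, 0, 0, 0, -0.015, 0.045, 0, 0, 0, -0.02, -0.01, 0.07, 0, 0, 0, -0.045, 0, 0.075, 0, 0, 0, -0.07, 0.02, 0.075, 0, 0, 0, -0.09, 0.04, 0.075, 0, 0, 0, -0.102, 0.051, 0.07, 0, 0, 0, -0.102, 0.051, 0.045, 0, 0, 0, -0.102, 0.051, 0.02, 0, 0, 0, -0.102, 0.051, 0.005, 0, 0, 0, -0.102, 0.051, 0, 0, 0, 0], "claw": -0.42}}

```text
t: 11.2
position: [0.516, -0.067, 0.0068]
tcp_rot: [-0.002, -0.023, 1.0, 0.0]
contact_force: [-0.7, 0.4, 0.3]
width: 0.0604
grasp_force: 0.0
```

Request:
{"fn": "apply_moves", "kwargs": {"steps": [0, 0, -0.004, 0, 0, 0, 0, 0, -0.004, 0, 0, 0]}}

```text
t: 11.37
position: [0.5178, -0.0676, 0.0049]
tcp_rot: [-0.001, -0.023, 1.0, 0.0]
contact_force: [-0.6, -0.3, -0.5]
width: 0.0609
grasp_force: 0.0
```

```bash
python3 - <<'E'
from m import *
s,p=look("w9");pos=s["position"];print(pos,s["contact_force"],s["width"],"tcp jig",E@(pos[:2]-O))
V=cv2.cvtColor(p,cv2.COLOR_RGB2HSV)[:,:,2].astype(float)
for r in (300,330,345): print(r,[int(v) for v in V[r,240:400:5]])
for c in (280,320,360): print(c,[int(v) for v in V[270:360:4,c]])
E
```

```text
[ 0.5178 -0.0676  0.0049] [-0.6247 -0.3057 -0.4812] 0.060870085510323975 tcp jig [-0.2558 -0.002 ]
300 [14, 20, 13, 12, 244, 236, 236, 237, 238, 237, 236, 236, 235, 237, 237, 237, 236, 233, 233, 234, 232, 231, 230, 232, 160, 235, 236, 238, 234, 16, 14, 19]
330 [17, 20, 16, 210, 239, 234, 231, 232, 234, 237, 240, 236, 234, 232, 228, 228, 229, 230, 228, 225, 227, 230, 233, 231, 228, 222, 219, 234, 239, 221, 20, 20]
345 [21, 18, 24, 19, 117, 240, 233, 145, 167, 184, 202, 214, 240, 245, 246, 246, 246, 246, 245, 243, 238, 209, 196, 179, 163, 142, 230, 246, 160, 17, 17, 21]
280 [104, 186, 236, 235, 236, 236, 237, 238, 238, 141, 83, 77, 78, 81, 153, 234, 246, 245, 244, 87, 19, 18, 18]
320 [229, 231, 232, 235, 237, 238, 237, 236, 237, 170, 93, 80, 83, 86, 123, 229, 247, 247, 247, 246, 86, 16, 17]
360 [235, 237, 237, 235, 232, 231, 230, 190, 223, 139, 93, 82, 86, 85, 135, 228, 242, 241, 241, 86, 19, 13, 19]
```

Request:
{"fn": "apply_moves", "kwargs": {"steps": [0.01, 0.0005, 0, 0, 0, 0, 0.02, 0.001, 0, 0, 0, 0, 0.027, 0.0015, 0, 0, 0, 0, 0.033, 0.002, 0, 0, 0, 0, 0.038, 0.0025, 0, 0, 0, 0, 0.044, 0.003, 0, 0, 0, 0, 0.05, 0.0035, 0, 0, 0, 0, 0.056, 0.0045, 0, 0, 0, 0, 0.062, 0.005, 0, 0, 0, 0, 0.066, 0.005, 0, 0, 0, 0, 0.066, 0.005, 0, 0, 0, 0]}}

```text
t: 12.33
position: [0.5773, -0.065, 0.0038]
tcp_rot: [-0.007, -0.021, 1.0, -0.0]
contact_force: [-16.7, -5.9, 7.3]
width: 0.0606
grasp_force: 8.9
```

```bash
cat >> m.py <<'E'
def chk(n):
    s,p=look(n);pos=s["position"];print(pos,s["contact_force"],s["width"],"tcp jig",E@(pos[:2]-O))
    V=cv2.cvtColor(p,cv2.COLOR_RGB2HSV)[:,:,2].astype(int)
    for c in (285,300,320,340,355): print(c,list(V[240:340:3,c]))
    return s,V
E
python3 - <<'E'
from m import *
s,V=chk("w10")
for r in (300,308,316,324): print(r,list(V[r,250:392:3]))
E
```

```text
[ 0.5773 -0.065   0.0038] [-16.7393  -5.9098   7.2782] 0.06063124958052321 tcp jig [-0.1962 -0.0022]
285 [np.int64(132), np.int64(93), np.int64(91), np.int64(88), np.int64(90), np.int64(89), np.int64(88), np.int64(86), np.int64(86), np.int64(84), np.int64(84), np.int64(76), np.int64(62), np.int64(63), np.int64(66), np.int64(70), np.int64(86), np.int64(98), np.int64(97), np.int64(99), np.int64(119), np.int64(211), np.int64(232), np.int64(232), np.int64(232), np.int64(232), np.int64(232), np.int64(232), np.int64(231), np.int64(232), np.int64(231), np.int64(223), np.int64(141), np.int64(95)]
300 [np.int64(88), np.int64(87), np.int64(89), np.int64(88), np.int64(89), np.int64(87), np.int64(87), np.int64(86), np.int64(154), np.int64(183), np.int64(84), np.int64(79), np.int64(70), np.int64(70), np.int64(70), np.int64(73), np.int64(96), np.int64(162), np.int64(220), np.int64(227), np.int64(228), np.int64(227), np.int64(227), np.int64(227), np.int64(227), np.int64(226), np.int64(226), np.int64(214), np.int64(95), np.int64(220), np.int64(227), np.int64(227), np.int64(226), np.int64(227)]
320 [
[... 3669 characters left out ...]
int64(209), np.int64(229), np.int64(216), np.int64(212), np.int64(210), np.int64(212), np.int64(215), np.int64(221), np.int64(227), np.int64(230), np.int64(231), np.int64(232), np.int64(230), np.int64(227), np.int64(207), np.int64(129), np.int64(113), np.int64(188), np.int64(223), np.int64(225), np.int64(227), np.int64(227), np.int64(227), np.int64(227), np.int64(226), np.int64(224), np.int64(223), np.int64(222), np.int64(223), np.int64(226), np.int64(227), np.int64(229), np.int64(228), np.int64(226), np.int64(222), np.int64(193), np.int64(115), np.int64(112), np.int64(190), np.int64(208), np.int64(222), np.int64(228), np.int64(226), np.int64(224), np.int64(221), np.int64(160), np.int64(15)]
```

The push stalled at 17 N with a sideways reaction to the right, so the left leading corner is on the left lead-in. I'll back off, re-centre behind the form, and push forward and to the right.

Request:
{"fn": "apply_moves", "kwargs": {"steps": [-0.008, 0.001, 0, 0, 0, 0, -0.016, 0.0025, 0.001, 0, 0, 0, -0.016, 0.0025, 0.001, 0, 0, 0, -0.01, 0.0025, 0.001, 0, 0, 0, -0.006, 0.0015, 0.001, 0, 0, 0, -0.004, -0.001, 0.001, 0, 0, 0, -0.002, -0.003, 0.001, 0, 0, 0, 0, -0.005, 0.001, 0, 0, 0, 0.002, -0.006, 0.001, 0, 0, 0, 0.004, -0.007, 0.001, 0, 0, 0, 0.004, -0.007, 0.001, 0, 0, 0]}}

```text
t: 13.3
position: [0.5886, -0.0696, 0.0063]
tcp_rot: [0.0, -0.023, 1.0, -0.0]
contact_force: [-0.5, 0.4, -0.1]
width: 0.0604
grasp_force: 0.1
```

```bash
cat >> m.py <<'E'
def chk2(n):
    s,p=look(n);pos=s["position"];print(pos,s["contact_force"],s["torque"],"tcp jig",E@(pos[:2]-O))
    V=cv2.cvtColor(p,cv2.COLOR_RGB2HSV)[:,:,2].astype(float)
    e=[(c,round(270+cross(V[270:312,c],165),1)) for c in (290,305,320,335,350,360)];print("edge",e)
    for r in (322,326,330):
        m=V[r,262:385];d=np.where((m[3:-3]<cv2.blur(m[None],(25,1))[0][3:-3]-35))[0]+265;print(r,d.tolist())
E
python3 -c "
from m import *
chk2('w11')"
```

```text
[ 0.5886 -0.0696  0.0063] [-0.5164  0.3763 -0.1005] [-0.0132  0.066   0.0075] tcp jig [-0.1851 -0.0074]
edge [(290, np.float64(291.2)), (305, np.float64(290.6)), (320, np.float64(290.3)), (335, np.float64(289.7)), (350, np.float64(289.5)), (360, np.float64(290.1))]
322 [292, 293, 294, 295, 296, 351, 352, 353, 354, 355, 356]
326 [286, 287, 288, 289, 357, 358, 359, 360, 361]
330 [282, 283, 284, 285, 361, 362, 363, 364, 365]
```

Free again: force is near zero, the edge is level and the form centred on the tool. Carry on straight.

Request:
{"fn": "apply_moves", "kwargs": {"steps": [0.003, 0, 0, 0, 0, 0, 0.006, 0.0005, 0, 0, 0, 0, 0.009, 0.0005, 0, 0, 0, 0, 0.012, 0.0005, 0, 0, 0, 0, 0.012, 0.0005, 0, 0, 0, 0]}}

```text
t: 13.77
position: [0.601, -0.0687, 0.0063]
tcp_rot: [0.0, -0.023, 1.0, -0.0]
contact_force: [-0.0, 0.2, -0.2]
width: 0.0606
grasp_force: 0.0
```

```bash
python3 -c "
from m import *
chk2('w12')"
```

```text
[ 0.601  -0.0687  0.0063] [-0.0389  0.1644 -0.1515] [0.0101 0.0147 0.0004] tcp jig [-0.1727 -0.0071]
edge [(290, np.float64(291.4)), (305, np.float64(290.9)), (320, np.float64(290.7)), (335, np.float64(290.0)), (350, np.float64(289.8)), (360, np.float64(290.6))]
322 [292, 293, 294, 295, 296, 351, 352, 353, 354, 355, 356]
326 [286, 287, 288, 289, 357, 358, 359, 360, 361]
330 [282, 283, 284, 285, 362, 363, 364, 365]
```

Request:
{"fn": "apply_moves", "kwargs": {"steps": [0.003, 0, 0, 0, 0, 0, 0.006, 0.0005, 0, 0, 0, 0, 0.009, 0.0005, 0, 0, 0, 0, 0.012, 0.0005, 0, 0, 0, 0, 0.015, 0.0005, 0, 0, 0, 0, 0.018, 0.001, 0, 0, 0, 0, 0.018, 0.001, 0, 0, 0, 0]}}

```text
t: 14.4
position: [0.619, -0.0677, 0.0063]
tcp_rot: [0.0, -0.023, 1.0, -0.0]
contact_force: [-1.3, -0.0, 0.1]
width: 0.0607
grasp_force: 0.2
```

```bash
python3 -c "
from m import *
chk2('w13')"
```

```text
[ 0.619  -0.0677  0.0063] [-1.3143 -0.0047  0.0976] [0.0565 0.1099 0.0167] tcp jig [-0.1547 -0.007 ]
edge [(290, np.float64(294.1)), (305, np.float64(291.4)), (320, np.float64(290.8)), (335, np.float64(290.1)), (350, np.float64(289.9)), (360, np.float64(290.6))]
322 [292, 293, 294, 295, 296, 352, 353, 354, 355, 356, 357]
326 [287, 288, 289, 290, 358, 359, 360, 361, 362]
330 [283, 284, 285, 286, 363, 364, 365, 366]
```

Request:
{"fn": "apply_moves", "kwargs": {"steps": [-0.004, 0, 0, 0, 0, 0, -0.006, 0.001, 0.003, 0, 0, 0, -0.006, 0.002, 0.003, 0, 0, 0, -0.006, 0.002, 0.003, 0, 0, 0, -0.006, 0.002, 0.003, 0, 0, 0, -0.006, 0.002, 0.003, 0, 0, 0], "claw": 1}}

```text
t: 14.95
position: [0.6122, -0.0658, 0.0094]
tcp_rot: [0.0, -0.023, 1.0, 0.0]
contact_force: [0.4, 0.9, -0.5]
width: -0.0002
grasp_force: 0.0
```

Request:
{"fn": "apply_moves", "kwargs": {"steps": [0.003, 0, 0, 0, 0, 0, 0.006, 0, 0, 0, 0, 0, 0.009, 0.0005, 0, 0, 0, 0, 0.012, 0.0005, 0, 0, 0, 0, 0.012, 0.0005, 0, 0, 0, 0]}}

```text
t: 15.37
position: [0.6232, -0.0653, 0.009]
tcp_rot: [-0.001, -0.023, 1.0, 0.0]
contact_force: [-4.4, 0.7, 3.0]
width: -0.0001
grasp_force: 2.2
```

```bash
python3 -c "
from m import *
chk2('w14')"
```

```text
[ 0.6232 -0.0653  0.009 ] [-4.4024  0.6617  3.0259] [0.1552 0.9199 0.0284] tcp jig [-0.1504 -0.0047]
edge [(290, nan), (305, nan), (320, nan), (335, nan), (350, nan), (360, nan)]
322 [309, 310, 311, 312, 313, 314, 326, 327, 328, 329, 330, 331]
326 [308, 309, 310, 311, 312, 313, 314, 326, 327, 328, 329, 330, 331, 332]
330 [307, 308, 309, 310, 311, 312, 313, 314, 327, 328, 329, 330, 331, 332, 333]
```

Request:
{"fn": "apply_moves", "kwargs": {"steps": [0.003, 0, 0, 0, 0, 0, 0.006, 0.0005, 0, 0, 0, 0, 0.008, 0.0005, 0, 0, 0, 0, 0.008, 0.0005, 0, 0, 0, 0]}}

```text
t: 15.75
position: [0.6281, -0.0649, 0.0087]
tcp_rot: [-0.004, -0.023, 1.0, 0.001]
contact_force: [-12.6, -0.2, 9.8]
width: -0.0001
grasp_force: 6.9
```

Request:
{"fn": "apply_moves", "kwargs": {"steps": [0.003, 0, 0, 0, 0, 0, 0.006, 0.0005, 0, 0, 0, 0, 0.006, 0.0005, 0, 0, 0, 0]}}

```text
t: 16.0
position: [0.6336, -0.0643, 0.0085]
tcp_rot: [-0.005, -0.023, 1.0, 0.001]
contact_force: [-15.6, 1.5, 10.4]
width: 0.0001
grasp_force: 7.6
```

Request:
{"fn": "apply_moves", "kwargs": {"steps": [0.002, 0, 0, 0, 0, 0, 0.004, 0, 0, 0, 0, 0, 0.004, 0, 0, 0, 0, 0]}}

```text
t: 16.25
position: [0.636, -0.0641, 0.0083]
tcp_rot: [-0.006, -0.023, 1.0, 0.001]
contact_force: [-20.9, 0.6, 14.0]
width: -0.0
grasp_force: 10.0
```

Request:
{"fn": "apply_moves", "kwargs": {"steps": [0.002, 0, 0, 0, 0, 0, 0.002, 0, 0, 0, 0, 0, 0.002, 0, 0, 0, 0, 0]}}

```text
t: 16.5
position: [0.6361, -0.0642, 0.008]
tcp_rot: [-0.008, -0.023, 1.0, 0.001]
contact_force: [-25.6, 1.4, 17.6]
width: -0.0002
grasp_force: 12.7
```

It stopped at x = 0.636 with the force climbing, so it's seated. I'll ease to about 20 N and check squareness.

Request:
{"fn": "apply_moves", "kwargs": {"steps": [-0.001, 0, 0.001, 0, 0, 0, -0.002, 0, 0.002, 0, 0, 0, -0.002, 0, 0.002, 0, 0, 0, -0.002, 0, 0.002, 0, 0, 0]}}

```text
t: 16.83
position: [0.6361, -0.0639, 0.0089]
tcp_rot: [-0.006, -0.023, 1.0, 0.001]
contact_force: [-13.4, 1.6, 0.6]
width: -0.0001
grasp_force: 7.0
```

```bash
python3 - <<'E'
from m import *
s,p=look("w15");print(s["position"],s["contact_force"],s["torque"])
V=cv2.cvtColor(p,cv2.COLOR_RGB2HSV)[:,:,2].astype(float)
for c in (240,260,280,295,345,360,380,400): print(c,[int(v) for v in V[235:345:4,c]])
q,d=robot.snapshot("scene");np.savez("pics/s15.npz",p=q,d=d)
h=cv2.cvtColor(q,cv2.COLOR_RGB2HSV)
for r in (262,266,270): print(r,[(int(a),int(b)) for a,b in h[r,370:440:3,1:]])
E
```

```text
[ 0.6361 -0.0639  0.0089] [-13.372    1.559    0.6009] [0.2014 3.1049 0.0584]
240 [116, 114, 113, 105, 72, 73, 68, 63, 65, 56, 57, 59, 69, 81, 74, 12, 14, 10, 11, 9, 11, 17, 12, 68, 185, 16, 13, 10]
260 [117, 114, 104, 81, 75, 74, 71, 70, 65, 57, 57, 56, 63, 80, 30, 11, 14, 10, 9, 14, 9, 13, 14, 18, 16, 16, 16, 14]
280 [114, 115, 79, 75, 74, 76, 74, 72, 69, 56, 60, 66, 71, 86, 86, 27, 12, 10, 9, 9, 8, 14, 14, 11, 12, 12, 14, 13]
295 [79, 76, 77, 77, 77, 54, 7, 16, 13, 15, 12, 12, 12, 14, 11, 12, 12, 15, 11, 15, 6, 14, 15, 14, 12, 11, 7, 13]
345 [80, 81, 80, 81, 80, 47, 18, 10, 11, 12, 12, 11, 12, 11, 11, 14, 13, 12, 9, 6, 6, 12, 12, 10, 12, 11, 14, 13]
360 [83, 82, 80, 81, 85, 172, 184, 80, 70, 59, 60, 57, 115, 175, 192, 63, 8, 14, 10, 9, 9, 10, 11, 9, 8, 11, 10, 11]
380 [194, 191, 192, 196, 195, 191, 137, 76, 67, 63, 63, 65, 142, 191, 78, 14, 13, 12, 12, 13, 11, 13, 18, 16, 16, 17, 30, 32]
400 [192, 194, 194, 191, 192, 193, 190, 166, 88, 61, 63, 89, 166, 200, 184, 19, 10, 11, 13, 11, 13, 15, 14, 64, 168, 14, 2, 9]
262 [(98, 107), (73, 73), (49, 83), (70, 73), (86, 255), (84, 252), (87, 250), (78, 252), (86, 252), (90, 250), (95, 245), (59, 254), (53, 255), (113, 174), (0, 255), (2, 255), (0, 255), (17, 103), (14, 113), (8, 122), (48, 96), (57, 89), (78, 144), (77, 160)]
266 [(92, 117), (32, 88), (86, 68), (65, 63), (106, 125), (112, 127), (115, 179), (53, 255), (63, 254), (62, 254), (54, 255), (111, 172), (107, 129), (75, 116), (0, 255), (0, 255), (13, 115), (60, 119), (55, 92), (44, 86), (59, 130), (56, 136), (54, 243), (42, 248)]
270 [(81, 117), (85, 111), (82, 115), (79, 110), (71, 108), (107, 117), (104, 115), (97, 129), (109, 98), (110, 164), (107, 129), (76, 131), (56, 243), (55, 229), (19, 211), (17, 180), (45, 245), (45, 245), (61, 139), (59, 129), (64, 112), (43, 243), (37, 242), (38, 244)]
```

Request:
{"fn": "apply_moves", "kwargs": {"steps": [0.001, 0, 0, 0, 0, 0, 0.002, 0, 0, 0, 0, 0, 0.003, 0, 0, 0, 0, 0, 0.003, 0, 0, 0, 0, 0, 0.003, 0, 0, 0, 0, 0]}}

```text
t: 17.35
position: [0.6362, -0.0637, 0.0083]
tcp_rot: [-0.009, -0.023, 1.0, 0.001]
contact_force: [-22.7, 2.8, 6.1]
width: 0.0004
grasp_force: 11.2
```

```bash
python3 - <<'E'
from m import *
s,p=look("w16");print(s["position"],s["contact_force"])
V=cv2.GaussianBlur(cv2.cvtColor(p,cv2.COLOR_RGB2HSV)[:,:,1:].astype(np.float32),(3,3),0)
for c in (236,244,252,260,268,276,360,368,376,384,392,400): print(c,[int(v) for v in V[262:296,c,1]])
E
```

```text
[ 0.6362 -0.0637  0.0083] [-22.6669   2.7668   6.1464]
236 [65, 64, 64, 64, 63, 62, 62, 61, 59, 57, 57, 58, 58, 58, 59, 59, 59, 59, 59, 61, 64, 68, 73, 78, 80, 82, 82, 82, 83, 82, 81, 76, 63, 44]
244 [66, 66, 66, 65, 64, 64, 64, 63, 60, 58, 57, 56, 56, 57, 57, 58, 58, 60, 60, 61, 62, 66, 71, 75, 78, 79, 78, 73, 61, 43, 26, 16, 10, 10]
252 [68, 68, 66, 66, 65, 65, 64, 63, 59, 56, 55, 56, 57, 57, 58, 58, 58, 58, 59, 59, 61, 64, 69, 73, 75, 75, 68, 51, 31, 16, 11, 11, 11, 12]
260 [69, 68, 68, 67, 66, 65, 64, 62, 60, 58, 56, 56, 56, 56, 56, 56, 57, 57, 58, 59, 61, 64, 69, 73, 77, 79, 76, 68, 53, 34, 19, 12, 11, 11]
268 [71, 71, 69, 68, 67, 66, 64, 62, 59, 56, 55, 55, 55, 55, 56, 57, 57, 58, 59, 59, 62, 66, 71, 77, 82, 84, 86, 87, 88, 89, 89, 88, 85, 77]
276 [71, 70, 70, 70, 68, 67, 65, 62, 58, 55, 55, 55, 56, 56, 57, 58, 60, 61, 63, 65, 67, 71, 75, 80, 84, 86, 87, 88, 88, 88, 88, 84, 76, 59]
360 [125, 94, 80, 77, 76, 73, 68, 63, 60, 59, 58, 57, 57, 57, 57, 57, 57, 58, 63, 76, 94, 114, 133, 149, 163, 175, 185, 190, 191, 188, 176, 150, 110, 65]
368 [118, 90, 78, 76, 74, 70, 63, 58, 56, 54, 53, 54, 55, 56, 57, 58, 60, 64, 75, 93, 116, 139, 158, 174, 187, 198, 206, 210, 212, 212, 211, 209, 199, 175]
376 [150, 115, 88, 76, 72, 67, 62, 59, 59, 60, 61, 61, 62, 62, 62, 62, 62, 66, 77, 96, 120, 141, 159, 172, 183, 193, 199, 199, 194, 179, 152, 117, 80, 51]
384 [84, 77, 77, 76, 73, 68, 63, 61, 59, 59, 59, 59, 58, 58, 58, 58, 61, 68, 83, 104, 127, 147, 163, 177, 188, 192, 180, 144, 91, 43, 19, 12, 12, 11]
392 [85, 80, 78, 75, 69, 62, 57, 56, 57, 57, 58, 58, 58, 59, 60, 62, 68, 81, 100, 122, 144, 162, 176, 189, 198, 200, 184, 147, 96, 50, 23, 13, 11, 12]
400 [189, 187, 184, 173, 147, 110, 78, 64, 60, 59, 59, 60, 60, 60, 61, 64, 72, 89, 110, 131, 150, 166, 179, 189, 196, 200, 200, 199, 193, 175, 140, 93, 49, 22]
```

```bash
python3 - <<'E'
from m import *
def L(n): f=np.load(f"pics/{n}.npz"); return dict(position=f["pos"],tcp_rot=f["rot"]),cv2.cvtColor(f["p"],cv2.COLOR_RGB2HSV)[:,:,2].astype(float)
def rep(n,s,c,v,z):
    ok=~np.isnan(v);w=wray(s,np.c_[c,v][ok],z);k=np.polyfit(w[:,1],w[:,0],1);r=w[:,0]-np.polyval(k,w[:,1]);g=abs(r)<.0015;k=np.polyfit(w[g,1],w[g,0],1)
    print(n,"yaw",-np.degrees(np.arctan(k[0])),"x at y=-.06",np.polyval(k,-.06),len(w),g.sum(),np.std(r[g]))
s,V=L("w2");c=np.arange(254,388,4);rep("plate",s,c,np.array([218+cross(V[218:240,k],150) for k in c]),.048)
s,V=L("w16");c=np.r_[236:277:8,360:401:8];v=np.array([269.8,270,269.8,270,270,269.8,268.5,267.5,267,267,266.5,266.8]);rep("bottom",s,c,v,.001)
for n in("w11","w12","w13"):
    s,V=L(n);c=np.arange(296,352,4);rep(n,s,c,np.array([272+cross(V[272:300,k],165) for k in c]),.018)
E
```

```text
plate yaw 3.379082342952858 x at y=-.06 0.7319335279732209 33 32 0.00023664204235059603
bottom yaw 4.157604985940723 x at y=-.06 0.6450998347898704 12 12 0.00020386382559703804
w11 yaw 4.703149072161374 x at y=-.06 0.5979146243113249 14 14 6.768132126783869e-05
w12 yaw 4.782425031412741 x at y=-.06 0.6106413030595 14 14 8.707540832778389e-05
w13 yaw 4.799757844731556 x at y=-.06 0.6287281460873831 14 14 7.618393730284225e-05
```

Request:
{"fn": "apply_moves", "kwargs": {"steps": [-0.006, 0, 0, 0, 0, 0, -0.014, 0, 0, 0, 0, 0, -0.014, 0.006, 0, 0, 0, 0, -0.014, 0.006, 0, 0, 0, 0, -0.01, 0.006, 0, 0, 0, 0, -0.007, 0.006, 0, 0, 0, 0, -0.004, 0.006, 0, 0, 0, 0, -0.001, 0.006, 0, 0, 0, 0, -0.001, 0.006, 0, 0, 0, 0, -0.001, 0.006, 0, 0, 0, 0]}}

```text
t: 18.23
position: [0.6361, -0.0599, 0.0083]
tcp_rot: [-0.008, -0.022, 1.0, 0.0]
contact_force: [-17.9, -1.9, 1.8]
width: -0.0
grasp_force: 9.6
```

```bash
python3 - <<'E'
from m import *
s,p=look("w17");print(s["position"],s["contact_force"],s["tcp_rot"])
V=cv2.GaussianBlur(cv2.cvtColor(p,cv2.COLOR_RGB2HSV)[:,:,2].astype(np.float32),(3,3),0)
for c in (228,236,244,252,260,268,276,344,352,360,368,376,384,392,400): print(c,[int(v) for v in V[262:286,c]])
E
```

```text
[ 0.6361 -0.0599  0.0083] [-17.9431  -1.8603   1.7789] [-0.008  -0.022   0.9997  0.0001]
228 [64, 64, 64, 63, 63, 63, 63, 63, 63, 66, 74, 87, 103, 112, 116, 118, 118, 118, 117, 115, 111, 106, 103, 104]
236 [65, 64, 64, 65, 64, 63, 60, 58, 57, 57, 58, 58, 58, 58, 58, 58, 59, 60, 63, 67, 72, 77, 80, 82]
244 [67, 67, 66, 66, 65, 62, 59, 57, 56, 56, 56, 57, 57, 58, 59, 60, 61, 61, 63, 66, 70, 74, 77, 79]
252 [68, 67, 66, 66, 65, 62, 59, 56, 56, 56, 56, 56, 57, 58, 58, 58, 59, 59, 60, 62, 66, 70, 74, 77]
260 [71, 70, 69, 68, 67, 64, 61, 58, 56, 57, 57, 57, 57, 56, 57, 57, 58, 58, 59, 62, 66, 71, 75, 78]
268 [71, 70, 70, 69, 67, 65, 61, 57, 55, 55, 55, 56, 57, 57, 57, 57, 58, 58, 59, 62, 68, 73, 78, 82]
276 [72, 71, 70, 69, 68, 66, 63, 59, 56, 55, 56, 56, 56, 57, 59, 60, 62, 64, 65, 67, 71, 76, 80, 84]
344 [11, 13, 14, 11, 10, 13, 13, 11, 11, 11, 11, 12, 12, 12, 10, 10, 11, 10, 12, 12, 11, 12, 13, 12]
352 [182, 169, 141, 108, 85, 76, 71, 66, 61, 59, 58, 57, 56, 55, 54, 53, 52, 50, 48, 49, 54, 62, 66, 60]
360 [148, 125, 104, 89, 80, 77, 73, 66, 62, 60, 59, 58, 58, 58, 58, 58, 57, 56, 57, 64, 76, 96, 117, 137]
368 [126, 97, 81, 77, 75, 73, 69, 63, 57, 54, 53, 54, 54, 54, 56, 58, 59, 60, 65, 75, 92, 115, 138, 157]
376 [152, 117, 89, 78, 76, 73, 68, 62, 59, 59, 60, 60, 60, 61, 61, 62, 62, 62, 65, 75, 94, 117, 137, 154]
384 [151, 119, 92, 79, 76, 73, 69, 64, 61, 60, 60, 59, 60, 60, 59, 59, 59, 59, 65, 78, 98, 120, 141, 158]
392 [171, 143, 109, 86, 76, 71, 65, 60, 57, 57, 57, 58, 59, 59, 59, 60, 60, 62, 70, 86, 108, 131, 151, 168]
400 [188, 187, 186, 185, 182, 171, 145, 108, 77, 63, 60, 61, 61, 61, 61, 61, 61, 63, 69, 87, 111, 135, 153, 168]
```

```bash
cat >> m.py <<'E'
def bottom(n,z=.001):
    f=np.load(f"pics/{n}.npz");s=dict(position=f["pos"],tcp_rot=f["rot"])
    V=cv2.GaussianBlur(cv2.cvtColor(f["p"],cv2.COLOR_RGB2HSV)[:,:,2].astype(np.float32),(5,3),0)
    for nm,lo,hi,sg in(("bottom",264,274,-1),("top",276,288,1)):
        c=np.r_[236:277:4,362:399:4];g=sg*np.diff(V[lo:hi],axis=0)[:,c]
        g=np.clip(g,0,None) ; g/=g.max(0); g[g<.3]=0
        v=lo+.5+(g*np.arange(len(g))[:,None]).sum(0)/g.sum(0)
        w=wray(s,np.c_[c,v],z if sg<0 else .018);k=np.polyfit(w[:,1],w[:,0],1);r=w[:,0]-np.polyval(k,w[:,1])
        print(n,nm,"yaw",-np.degrees(np.arctan(k[0])),"x@-.06",np.polyval(k,-.06),"std",r.std(),v.round(1).tolist())
E
python3 - <<'E'
from m import *
for n in("w15","w16","w17"): bottom(n)
E
```

```text
w15 bottom yaw 4.068132544666611 x@-.06 0.6449115767218404 std 0.00039060357168067166 [269.1, 269.2, 269.8, 269.4, 269.5, 269.6, 268.3, 268.2, 268.4, 268.0, 268.7, 267.3, 267.6, 267.3, 266.8, 266.9, 266.9, 266.9, 266.6, 265.2, 265.3]
w15 top yaw 3.623085081291566 x@-.06 0.6438850123219894 std 0.00024696497523747223 [283.6, 283.6, 283.7, 283.7, 283.8, 283.8, 284.0, 284.5, 284.2, 283.9, 282.7, 283.3, 282.9, 282.9, 282.7, 282.6, 282.3, 281.9, 281.7, 281.6, 281.3]
w16 bottom yaw 4.119167628381825 x@-.06 0.6446515620630062 std 0.0003854634169125123 [268.5, 269.0, 269.8, 269.8, 269.7, 270.0, 268.9, 268.7, 268.8, 269.1, 268.9, 267.5, 267.8, 267.0, 266.1, 265.6, 266.5, 266.9, 266.5, 265.7, 266.5]
w16 top yaw 3.539855182802689 x@-.06 0.6435966370630074 std 0.00021173919079820171 [283.2, 283.5, 283.7, 283.7, 283.7, 283.6, 284.3, 284.2, 284.1, 283.9, 282.8, 283.3, 282.9, 282.8, 282.7, 282.6, 282.2, 281.9, 281.7, 281.6, 281.2]
w17 bottom yaw 3.1591499021557032 x@-.06 0.6443724816471363 std 0.0005844058651413524 [267.8, 267.1, 267.2, 267.5, 267.2, 267.1, 267.6, 267.3, 267.7, 267.8, 268.1, 268.1, 268.4, 267.0, 266.8, 266.2, 266.7, 264.8, 264.8, 265.8, 268.5]
w17 top yaw 2.2076161838128914 x@-.06 0.6436463635815963 std 0.0002360777397810972 [281.6, 281.5, 282.0, 282.2, 282.5, 282.5, 282.8, 283.2, 282.9, 282.5, 281.8, 283.7, 283.6, 283.5, 283.5, 283.4, 283.3, 283.2, 282.9, 282.9, 282.9]
```

The press 6 mm left turned the form clockwise (top edge 2.2°), while the centred press gave 3.6° against the jig's 3.4°. So I go back to the middle, with the fingers' face squared to the jig.

Request:
{"fn": "apply_moves", "kwargs": {"steps": [-0.006, 0, 0, 0, 0, 0, -0.014, 0, 0, 0, 0, 0, -0.016, -0.006, 0, 0, 0, 0.8, -0.016, -0.006, 0, 0, 0, 0.8, -0.01, -0.006, 0, 0, 0, 0.8, -0.007, -0.006, 0, 0, 0, 0.8, -0.004, -0.0055, 0, 0, 0, 0.8, -0.001, -0.0055, 0, 0, 0, 0.8, 0, -0.0055, 0, 0, 0, 0.8, 0, -0.0055, 0, 0, 0, 0.8, 0, -0.0055, 0, 0, 0, 0.8]}}

```text
t: 19.2
position: [0.6363, -0.0632, 0.0084]
tcp_rot: [-0.008, -0.03, 1.0, 0.001]
contact_force: [-18.7, 0.9, 2.6]
width: 0.0001
grasp_force: 9.4
```

```bash
python3 - <<'E'
from m import *
s,p=look("w18");print(s["position"],s["contact_force"],s["torque"],s["tcp_rot"]);bottom("w18")
E
```

```text
[ 0.6363 -0.0632  0.0084] [-18.6999   0.8673   2.6324] [0.4013 4.0986 0.0191] [-0.008  -0.0297  0.9995  0.0013]
w18 bottom yaw 4.367849851612225 x@-.06 0.6444746412477408 std 0.000514544637027769 [267.7, 268.0, 268.5, 268.8, 268.7, 267.8, 268.0, 268.0, 267.9, 267.8, 267.9, 268.2, 267.7, 266.9, 266.8, 266.0, 264.8, 265.3, 267.8, 265.6, 266.8]
w18 top yaw 3.385603620197741 x@-.06 0.6436838604527568 std 0.00024870386865535584 [281.8, 282.1, 282.7, 282.7, 283.0, 282.7, 283.2, 283.4, 283.4, 282.8, 282.0, 283.5, 283.4, 283.4, 283.3, 283.2, 283.1, 282.6, 282.5, 282.4, 282.6]
```

Request:
{"fn": "apply_moves", "kwargs": {"steps": [0.0004, 0, 0, 0, 0, 0, 0.0004, 0, 0, 0, 0, 0, 0.0004, 0, 0, 0, 0, 0, 0.0004, 0, 0, 0, 0, 0, 0.0004, 0, 0, 0, 0, 0, 0.0004, 0, 0, 0, 0, 0, 0.0004, 0, 0, 0, 0, 0, 0.0004, 0, 0, 0, 0, 0]}}

```text
t: 19.92
position: [0.6363, -0.0631, 0.0083]
tcp_rot: [-0.008, -0.03, 1.0, 0.001]
contact_force: [-19.7, 0.9, 4.1]
width: -0.0002
grasp_force: 10.0
```

```bash
python3 - <<'E'
from m import *
s,p=look("w19");print(s["position"],s["contact_force"],s["torque"]);bottom("w19")
E
```

```text
[ 0.6363 -0.0631  0.0083] [-19.7282   0.941    4.1477] [0.436  4.3445 0.0941]
w19 bottom yaw 4.44298710876294 x@-.06 0.6445475303496196 std 0.00044774041869541576 [267.9, 268.0, 268.5, 268.3, 268.2, 268.3, 268.9, 268.7, 268.3, 268.1, 268.5, 268.0, 267.6, 266.8, 266.7, 266.0, 264.8, 265.8, 267.8, 265.6, 266.8]
w19 top yaw 3.47402563415424 x@-.06 0.6437450905244295 std 0.0002060554651756051 [282.4, 282.4, 282.5, 282.6, 283.1, 283.0, 283.2, 283.6, 283.7, 282.8, 282.5, 283.6, 283.4, 283.4, 283.3, 283.2, 283.1, 282.5, 282.5, 282.6, 282.3]
```

Steady at about 20 N, square to the jig and not moving, so I hand it in.

```bash
python3 -c "
from cell import robot
print(robot.close_job())"
```

```text
the job is handed in; nothing more can be done
None
```

I handed the job in at about 20 s with the gripper still pressing the form at a steady 20 N; its trailing edge stopped advancing and measured square to the jig within about 0.1°, though contact on both stop buttons is inferred from that, as the bush plate hides them.

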